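Zero the bore gauge and draw it up to its depth ring

TASK

Check the bearing bore of the suspension arm in the vice for taper: with the plug gauge still fully home in the bore, press the readout's green key (wake), then the blue key (bore channel), then the yellow key (zero), each fully down and one at a time, and leave the white key alone. Then take the gauge by its black handle and draw it straight up, without cocking or jamming it, until the yellow ring on its plug is level with the mouth of the bore (30 mm up), and finish while still holding it there, upright, steady and with the plug still in the bore, so that the reading can be taken. Leave the other things on the bench where they are.

Things in the scene. Friction and masses are not known exactly. Their poses are not given: they have to be found in the camera images.
- vice: blue machine vice bolted to the bench with the welded galvanised suspension arm in its jaws; origin at bench level under the bore, z up. Along its own x it runs from -195 mm (screw handle) to +210 mm (the ends of the arm's two forks), across it is 200 mm wide at the most, at the forks; the bearing housing, the highest part, is a round upright steel tube 52 mm across whose top is 140 mm above the bench
- bore_mouth (a point): centre of the mouth of the bore, at the top of the bearing housing; z up along the bore. Bore 31 mm across, 60 mm deep down to its shoulder
- gauge_foot (a point): centre of the foot of the plug gauge; z up along the gauge. At the start it stands on the shoulder, 60 mm below the mouth. Bright steel plug 30 mm across, 68 mm long from the foot (a clearance of 1 mm in the bore), with a 3 mm wide yellow ring, hidden at first, whose middle is 30 mm above the foot; then a thin neck, the handle, and a grey cap. The gauge is loose, 148 mm long in all, weighs 0.3 to 0.55 kg and slides back down if let go
- gauge_grip (a point): middle of the gauge's handle, 106 mm above the foot: black, upright, round, 25 mm across, 60 mm long (30 mm above and below this point); the grey cap, 23 mm across, stands 12 mm higher than the handle. Within 100 mm of it nothing is higher than the housing's top, 46 mm below this point at the start
- readout: light grey bench readout, fixed, 185 x 212 mm; origin at bench level under its middle, x pointing away from its key side, y to the left along the row of keys. The keys stand in a row along y, 56 mm in front of the middle and 42 mm apart, from left: green, blue, yellow, white; the deck around them is 47 mm above the bench. The sloping display behind them reaches 125 mm high
- key_green_top (a point): top centre of the green square key (wake), 24 mm square, top 57 mm above the bench; spring key, pushed straight down
- key_blue_top (a point): top centre of the blue square key (bore channel), 24 mm square, top 57 mm above the bench; spring key, pushed straight down
- key_yellow_top (a point): top centre of the yellow square key (zero), 24 mm square, top 57 mm above the bench; spring key, pushed straight down
- key_white_top (a point): top centre of the white square key (units, not to be pressed), 24 mm square, top 57 mm above the bench; spring key, pushed straight down
- key_green (a joint): travel of the green key in m: 0 up, 0.005 fully down; about 1.5 N to start it, 4.5 N to hold it fully down
- key_blue (a joint): travel of the blue key in m: 0 up, 0.005 fully down; about 1.5 N to start it, 4.5 N to hold it fully down
- key_yellow (a joint): travel of the yellow key in m: 0 up, 0.005 fully down; about 1.5 N to start it, 4.5 N to hold it fully down
- key_white (a joint): travel of the white key in m: 0 up, 0.005 fully down; about 1.5 N to start it, 4.5 N to hold it fully down
- setting_ring: steel setting ring lying flat, 62 mm outside, 22 mm high; loose bystander
- bracket_a: galvanised U-shaped clevis bracket, 60 x 50 x 50 mm; loose bystander
- bracket_b: a second clevis bracket, 60 x 50 x 50 mm; loose bystander
- mallet: red-handled hammer lying on its side; loose bystander
- spanner: steel spanner lying flat; loose bystander
- bush: brass flanged bush, 52 mm across, 45 mm high; loose bystander
- oil_can: white oil bottle with red cap, 60 mm across, 160 mm high; loose bystander
- gauge: the plug gauge as a whole; same origin and axes as its foot

How it is judged:
By the outcome, as a careful person would: the job done as asked, in the order asked, and still so for the second after the job is handed in, while the arm keeps its last pose, push and grip.
It also fails if it takes over 54 s, if anything falls off the work surface, if the arm or the gripper's body presses on something with over 40 N, if the wrist force passes 120 N, or if a joint passes its speed limit or range.

ROBOT

A 7-joint arm with a two-finger parallel gripper is mounted at the origin on the work surface. World frame = base frame: x ahead of the robot, y to its left, z up, the work surface at z = 0. Lengths are in m, angles in rad, forces in N, time in s.
With the tool pointing down it reaches from about 0.425 to 1.025 m from the base axis. Payload 3.6 kg.
Tool frame: the origin (TCP) lies midway between the tips of the shut fingers; the grasp point (between the pads) lies 19 mm behind it (bot.grip_depth is the distance from the TCP to the grasp point, in m); z points along the fingers, y is the line along which they close (so a half turn about z gives the same grasp; the last joint's range is limited). The gripper opens to 85 mm and grips with 20 to 120 N. Pads are 22 mm wide; open, the fingers measure 114 mm over their backs; the gripper's body (76 mm by 85 mm) begins 54 mm behind the grasp point. The pads swing forward as they close: fully open they stand 13 mm farther back than shut.
Start: joints at [-1.323, 0.591, 0.048, 1.609, -0.033, 0.943, -0.034], TCP at [0.243, 0.683, 0.201] pointing down, gripper open.
Joint ranges: [-2.69, 2.69], [-0.47, 2.24], [-1.27, 1.36], [0.19, 2.51], [-1.53, 4.68], [0.08, 2.07], [-3.09, 3.09]. Speed limits (rad/s): [2.57, 2.57, 3.14, 3.14, 3.14, 3.14, 3.14].

INTERFACE

Orientations are given as a unit quaternion [w, x, y, z].
In Python, from plant import status, vision, bot gives the robot as it stands.
- The arm moves only by the tool move_arm, never from a script. Its arguments are lists of equal length, an entry for each row: "travel": the shift along the world's x, y, z in m, a list of three; "dr": the turn, a rotation vector about the world's x, y, z in degrees, a list of three; "grip": the finger opening in m, from 0 to 0.0854. In form: {"travel": [[tx, ty, tz], ...], "dr": [[wx, wy, wz], ...], "grip": [grip, ...]}. A call has 1 to 8 rows; each row shifts and turns the commanded pose from where the row before left it; what a row does not reach is not made up. A row lasts 1/10 s, in which the tool goes at most 50 mm and 8.59 degrees, less where a joint would pass 70% of its speed; a pose out of reach is approached as far as the arm can. A call is refused whole if a number of a shift passes 0.05 or a number of a turn 8.59, either way. A call with a gripper value outside its range is refused whole. The fingers move at their own pace and stop on an object; "grip_force" is the grip in N (left out, the last holds). Time passes only in rows, so rows that do not move let the fingers close. It gives the time, the measured TCP pose, the force, the opening and the grip force at its end, in the units of the state.
- status.read_state(): the state, without advancing time (a new reading comes with each control period).
- vision.capture(name): name is "scene" or "top" or "wrist"; returns a dict with "frame" (400x640x3 uint8, blue, green, red), "fx", "fy", "cx", "cy" (pixels), "k1" (the pictures are not rectified: a ray, as slopes to the right and down, at radius r is drawn at 1 + k1 r^2 times it, then the intrinsics apply), "R" (3x3) and "t" (3): a world point X has camera coordinates R X + t. Camera axes: x right, y down, z forward; pixel columns grow to the right and rows downward; lengths in m; the calibration is good to about 2 mm. A picture is of the moment at which its call begins. There is no depth.
- bot.job_done(): hands the job in; it is judged then, once.
The state is a dict: "clock": time; "joint_positions": joint angles; "joint_vel": joint speeds; "joint_efforts": joint torques, N m; "tool_pos": TCP position; "ee_rot": TCP orientation; "ft_force": force on the tool from outside, world axes, zero at the start; "moment": the same for the moment, N m; "grip_width": finger opening in m; "grip_force": force on a finger pad.
Only numpy, scipy, OpenCV 4.12 (cv2) and the standard library are available. Lean on these libraries where they do the work, as an engineer would, in place of code of your own. Each camera call takes 0.05 s, during which the arm holds its last target. There are 200 camera calls.

## Working session

There is one attempt and no reset: what is moved stays moved. The work goes in short steps, Python scripts to look and compute and a tool call to move; the robot and the scene stay as the last step left them, time stands still between calls to the robot, and variables do not carry over. Pictures are saved under pics/ and viewed, at most 10 in all, crops included, and the job is handed in when it is done.

Besides the shell and the picture viewer there is one more tool, called after "Emit:" by a JSON object that holds its "api" and its "payload". move_arm: Moves the arm, as the interface text tells. Its arguments: {"type":"object","properties":{"travel":{"type":"array","items":{"type":"array","items":{"type":"number"}}},"dr":{"type":"array","items":{"type":"array","items":{"type":"number"}}},"grip":{"type":"array","items":{"type":"number"}},"grip_force":{"type":"number"}},"required":["travel","dr","grip"]}

```bash
mkdir -p pics
cat > h.py <<'E'
import numpy as np, cv2, pickle
from plant import status, vision, bot
def cap(name,tag):
    c=vision.capture(name); cv2.imwrite(f'pics/{tag}.png',c['frame']); pickle.dump(c,open(f'pics/{tag}.pkl','wb')); return c
def load(tag): return pickle.load(open(f'pics/{tag}.pkl','rb'))
def ray(c,u,v):
    x,y=(u-c['cx'])/c['fx'],(v-c['cy'])/c['fy']; rd=np.hypot(x,y); r=rd
    for _ in range(30): r=rd/(1+c['k1']*r*r)
    s=r/rd if rd>0 else 1
    R=np.array(c['R']); return -R.T@np.array(c['t']), R.T@np.array([x*s,y*s,1])
def atz(c,u,v,z):
    o,d=ray(c,u,v); return o+d*(z-o[2])/d[2]
def proj(c,X):
    p=np.array(c['R'])@np.array(X)+np.array(c['t']); x,y=p[:2]/p[2]; k=1+c['k1']*(x*x+y*y)
    return c['fx']*x*k+c['cx'],c['fy']*y*k+c['cy']
E
python3 -c "
from h import *
for n in ['scene','top']:
    c=cap(n,n+'0'); print(n,-np.array(c['R']).T@np.array(c['t']),c['fx'],c['k1'])
a=cv2.resize(load('top0')['frame'],(800,500)); cv2.imwrite('pics/topb.png',a)
a=cv2.resize(load('scene0')['frame'],(800,500)); cv2.imwrite('pics/sceneb.png',a)
s=status.read_state(); print(s['clock'],s['tool_pos'],s['ee_rot'],s['grip_width'])
"
```

```text
scene [ 1.24766485 -0.14828969  1.08701844] 385.4726790042005 -0.02921560536215941
top [ 0.35993422 -0.00975423  1.27610363] 398.64450652450995 -0.10080712984652476
0.1 [0.24275949 0.68230484 0.20004968] [-1.02782675e-04  1.70045299e-01  9.85435735e-01 -9.99177285e-04] 0.08542118622037394
```

View pics/topb.png

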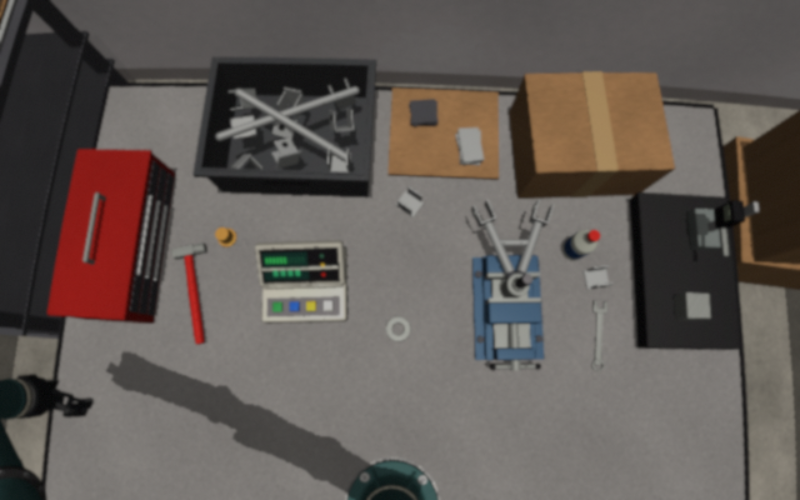

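View pics/sceneb.png

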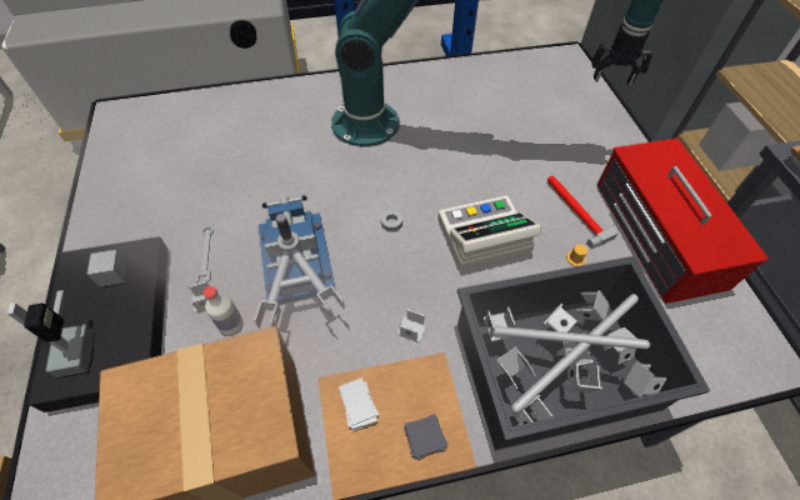

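The top view has the keys at about (277..328, 306) and the gauge near (518, 282), both at 800-px scale. The scene view has the keys at about (501..457, 206..214) and the gauge handle at (284, 228). Next I'll enlarge these areas.

```bash
python3 -c "
from h import *
t=load('top0')['frame']; s=load('scene0')['frame']
def cr(f,x,y): return cv2.resize(f[y:y+50,x:x+66],None,fx=6,fy=6,interpolation=cv2.INTER_CUBIC)
o=np.vstack([np.hstack([cr(t,210,220),cr(t,380,205)]),np.hstack([cr(s,355,145),cr(s,200,155)])])
cv2.imwrite('pics/crop1.png',o); print(o.shape)
"
```

```text
(600, 792, 3)
```

View pics/crop1.png

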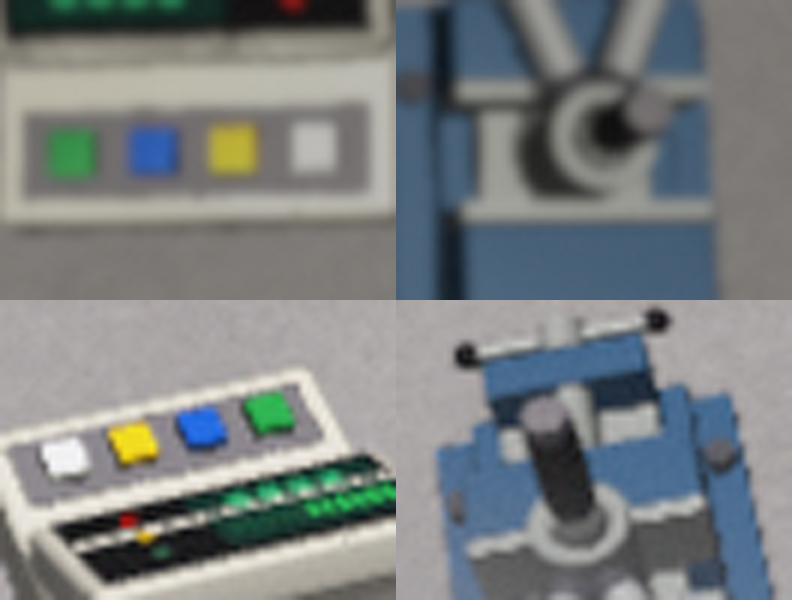

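The crop shows the keys clearly in the top view: green (71,152), blue (153,151), yellow (233,149) and white (313,147). The cap is at (648,110) and the housing ring at about (604,137). In the scene view the keys are at (269,408), (201,424), (133,440) and (65,452), and the cap is at (546,413).

```bash
python3 -c "
from h import *
t=load('top0'); s=load('scene0')
f=lambda u,v,x,y:((u+.5)/6-.5+x,(v+.5)/6-.5+y)
T=dict(g=(71,152),b=(153,151),y=(233,149),w=(313,147)); S=dict(g=(269,108),b=(201,124),y=(133,140),w=(65,152))
for k in T: print(k,atz(t,*f(*T[k],210,220),.057).round(4),atz(s,*f(*S[k],355,145),.057).round(4))
print('cap',atz(t,*f(252,110,380,205),.228).round(4),atz(s,*f(150,113,200,155),.228).round(4))
print('ring',atz(t,*f(208,137,380,205),.14).round(4),atz(s,*f(182,227,200,155),.14).round(4))
"
```

```text
g [0.4665 0.3036 0.057 ] [0.4625 0.3057 0.057 ]
b [0.469  0.2612 0.057 ] [0.4661 0.2632 0.057 ]
y [0.4719 0.22   0.057 ] [0.4696 0.2212 0.057 ]
w [0.4748 0.179  0.057 ] [0.4703 0.1804 0.057 ]
cap [ 0.5319 -0.2695  0.228 ] [ 0.5315 -0.2679  0.228 ]
ring [ 0.5324 -0.2698  0.14  ] [ 0.5344 -0.2695  0.14  ]
```

Emit:
{"api": "move_arm", "payload": {"travel": [[0.0185,-0.0315,0],[0.0185,-0.0315,0],[0.0185,-0.0315,0],[0.0185,-0.0315,0],[0.0185,-0.0315,0],[0.0185,-0.0315,0],[0.0185,-0.0315,0],[0.0185,-0.0315,0]], "dr": [[0,0,0],[0,0,0],[0,0,0],[0,0,0],[0,0,0],[0,0,0],[0,0,0],[0,0,0]], "grip": [0,0,0,0,0,0,0,0]}}

```text
clock: 0.9
tool_pos: [0.3914, 0.4294, 0.2008]
ee_rot: [-0.0, 0.17, 0.985, -0.0]
ft_force: [0.5, 0.1, 0.6]
grip_width: 0.0002
grip_force: 0.0
```

Emit:
{"api": "move_arm", "payload": {"travel": [[0.0185,-0.0315,0],[0.0185,-0.0315,0],[0.0185,-0.0315,0],[0.0185,-0.0315,0],[0,0,-0.04],[0,0,-0.04],[0,0,-0.025],[0,0,0]], "dr": [[0,0,0],[0,0,0],[0,0,0],[0,0,0],[0,0,0],[0,0,0],[0,0,0],[0,0,0]], "grip": [0,0,0,0,0,0,0,0]}}

```text
clock: 1.7
tool_pos: [0.4622, 0.303, 0.0927]
ee_rot: [-0.003, 0.17, 0.985, -0.003]
ft_force: [-0.2, -0.4, -0.2]
grip_width: -0.0001
grip_force: 0.0
```

```bash
python3 -c "
from h import *
s=status.read_state(); print(s['clock'],s['tool_pos'],s['ee_rot'],s['ft_force'],s['grip_width'])
w=cap('wrist','w1'); c=cap('scene','s1')
print(proj(w,[.465,.3045,.057]),proj(w,s['tool_pos']))
cv2.imwrite('pics/v1.png',np.vstack([cv2.resize(w['frame'],(480,300)),cv2.resize(c['frame'][110:210,330:490],(480,300),interpolation=cv2.INTER_CUBIC)]))
"
```

```text
1.7 [0.46219837 0.30296857 0.09268434] [-0.00285483  0.17008868  0.98541993 -0.00304074] [-0.15258335 -0.4420609  -0.19872431] -5.9866691408645356e-05
(np.float64(317.740709733412), np.float64(213.70512796075468)) (np.float64(314.4707681968646), np.float64(229.670352839553))
```

View pics/v1.png

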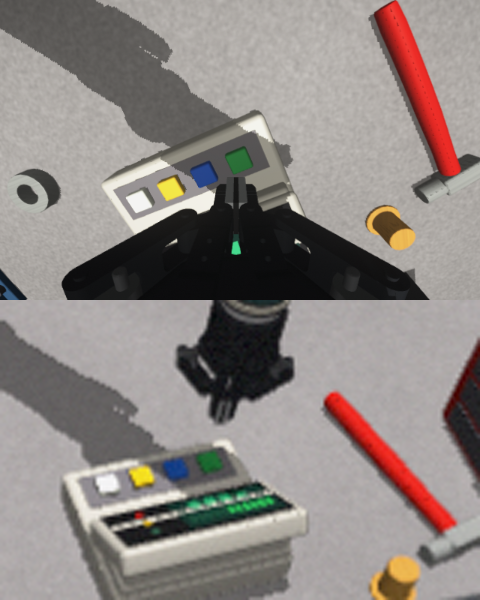

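The green key is at (238,160) in the wrist half of the picture, which is the predicted (317,213) at full scale. I'll press it now.

Emit:
{"api": "move_arm", "payload": {"travel": [[0.002,0.001,-0.02],[0,0,-0.012],[0,0,-0.004],[0,0,-0.004],[0,0,-0.002],[0,0,-0.001],[0,0,0]], "dr": [[0,0,0],[0,0,0],[0,0,0],[0,0,0],[0,0,0],[0,0,0],[0,0,0]], "grip": [0,0,0,0,0,0,0]}}

```text
clock: 2.5
tool_pos: [0.4671, 0.3061, 0.0534]
ee_rot: [0.0, 0.17, 0.985, 0.0]
ft_force: [0.2, -0.4, -0.2]
grip_width: 0.0001
grip_force: 0.0
```

Emit:
{"api": "move_arm", "payload": {"travel": [[0,0,-0.001],[0,0,-0.001],[0,0,0]], "dr": [[0,0,0],[0,0,0],[0,0,0]], "grip": [0,0,0]}}

```text
clock: 2.8
tool_pos: [0.467, 0.306, 0.0511]
ee_rot: [-0.0, 0.17, 0.985, -0.0]
ft_force: [0.5, 1.1, 0.5]
grip_width: -0.0001
grip_force: 0.0
```

```bash
python3 -c "
from h import *
s=status.read_state(); print(s['clock'],s['tool_pos'],s['ft_force'],s['grip_width'])
w=cap('wrist','w2'); c=cap('scene','s2')
print(proj(w,[.465,.3045,.057]),proj(w,s['tool_pos']),proj(c,s['tool_pos']))
cv2.imwrite('pics/v2.png',np.vstack([cv2.resize(w['frame'][120:270,200:440],(480,300),interpolation=cv2.INTER_CUBIC),cv2.resize(c['frame'][120:180,350:446],(480,300),interpolation=cv2.INTER_CUBIC)]))
"
```

```text
2.8 [0.46698868 0.30601461 0.05108247] [0.45041483 1.08167737 0.54048822] -8.622341450782631e-05
(np.float64(311.251004125311), np.float64(231.57853847288916)) (np.float64(314.45576196795196), np.float64(229.72221377227115)) (np.float64(399.6158970468671), np.float64(164.63030266519027))
```

View pics/v2.png

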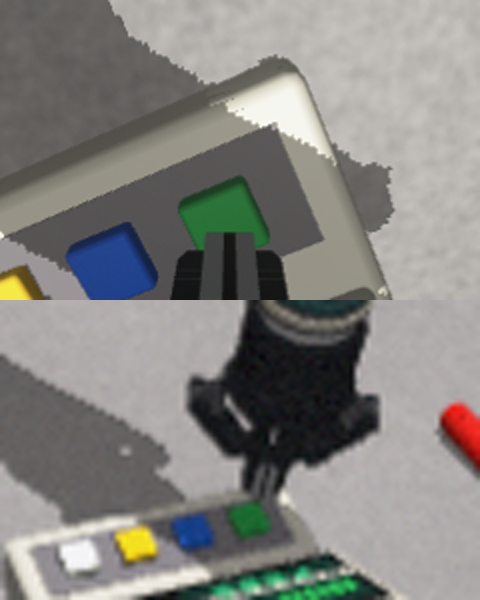

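```bash
python3 -c "
from h import *
w=load('w2');c=load('s2')
def tri(a,b):
    (o1,d1),(o2,d2)=a,b
    k=np.linalg.lstsq(np.c_[d1,-d2],o2-o1,rcond=None)[0]; return o1+k[0]*d1,o2+k[1]*d2
print(tri(ray(w,315,236),ray(c,402,158.4)))
print('wristcam',ray(w,315,236))
for p in [(.467,.306,.051),(.467,.306,.07),(.477,.308,.051),(.457,.304,.051)]: print(p,proj(w,p),proj(c,p))
print('key w',atz(w,(224.5)/2-.5+200,213/2+120,.057),'key s',atz(c,250/5+350,(518-300)/5+120,.057))
cv2.imwrite('pics/v3.png',cv2.resize(c['frame'][125:175,370:430],(720,600),interpolation=cv2.INTER_NEAREST))
"
```

```text
(array([0.45996343, 0.30883729, 0.07648288]), array([0.46144151, 0.31180259, 0.07668302]))
wristcam (array([0.39297214, 0.33227538, 0.22397097]), array([ 0.41332054, -0.14460755, -0.90996703]))
(0.467, 0.306, 0.051) (np.float64(314.4409300284065), np.float64(229.69248049975664)) (np.float64(399.6088125344861), np.float64(164.6485159318069))
(0.467, 0.306, 0.07) (np.float64(314.4544044575122), np.float64(242.64216724518994)) (np.float64(400.57532938329643), np.float64(161.12753207129754))
(0.477, 0.308, 0.051) (np.float64(322.0964358104525), np.float64(241.39792444253064)) (np.float64(401.07450768085226), np.float64(166.74236000741342))
(0.457, 0.304, 0.051) (np.float64(306.5595578857407), np.float64(217.6340508355882)) (np.float64(398.15423802166356), np.float64(162.5709253064978))
key w [0.46171717 0.30602586 0.057     ] key s [0.46729584 0.30622383 0.057     ]
```

View pics/v3.png

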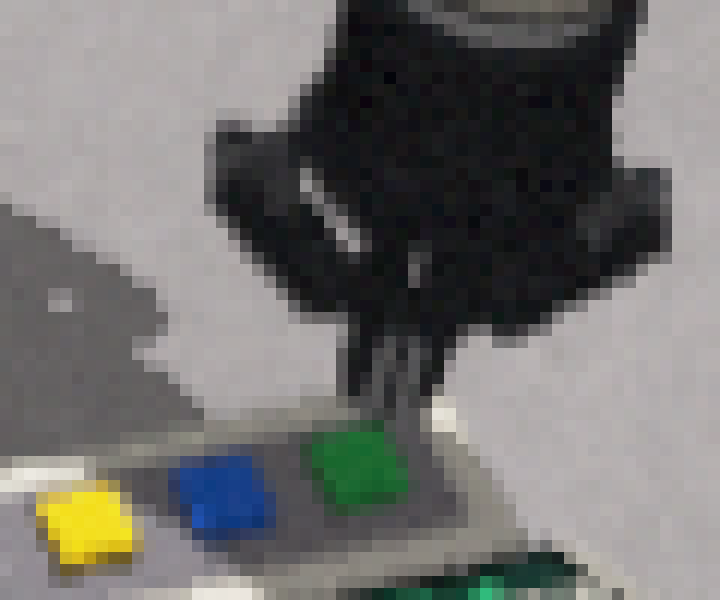

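Both views show the fingertips still about 15 mm above the green key, and the force agrees with no contact. I'll keep going down, guided by force.

Emit:
{"api": "move_arm", "payload": {"travel": [[-0.001,-0.002,-0.002],[0,0,-0.002],[0,0,0]], "dr": [[0,0,0],[0,0,0],[0,0,0]], "grip": [0,0,0]}}

```text
clock: 3.2
tool_pos: [0.4657, 0.3037, 0.0467]
ee_rot: [-0.0, 0.17, 0.985, -0.0]
ft_force: [0.1, -0.7, -0.4]
grip_width: 0.0001
grip_force: 0.0
```

Emit:
{"api": "move_arm", "payload": {"travel": [[0,0,-0.002],[0,0,-0.002],[0,0,0]], "dr": [[0,0,0],[0,0,0],[0,0,0]], "grip": [0,0,0]}}

```text
clock: 3.5
tool_pos: [0.4658, 0.304, 0.0428]
ee_rot: [-0.0, 0.17, 0.985, -0.0]
ft_force: [0.6, 0.3, -0.6]
grip_width: -0.0002
grip_force: 0.0
```

Emit:
{"api": "move_arm", "payload": {"travel": [[0,0,-0.002],[0,0,-0.002],[0,0,0]], "dr": [[0,0,0],[0,0,0],[0,0,0]], "grip": [0,0,0]}}

```text
clock: 3.8
tool_pos: [0.4658, 0.3039, 0.0388]
ee_rot: [-0.0, 0.17, 0.985, -0.0]
ft_force: [-0.3, 0.3, 0.2]
grip_width: 0.0001
grip_force: 0.0
```

```bash
python3 -c "
from h import *
s=status.read_state(); print(s['clock'],s['tool_pos'],s['ft_force'],s['grip_width'])
w=cap('wrist','w3'); c=cap('scene','s3')
print(proj(w,s['tool_pos']),proj(c,s['tool_pos']))
cv2.imwrite('pics/v4.png',np.hstack([cv2.resize(w['frame'][180:260,270:350],(400,400),interpolation=cv2.INTER_CUBIC),cv2.resize(c['frame'][130:180,375:425],(400,400),interpolation=cv2.INTER_CUBIC)]))
"
```

```text
3.8 [0.46580462 0.30394611 0.03880555] [-0.2630578   0.26969043  0.22889283] 0.00011246185277392544
(np.float64(314.4614872727354), np.float64(229.65810158612112)) (np.float64(398.3369727332482), np.float64(166.69717058013165))
```

View pics/v4.png

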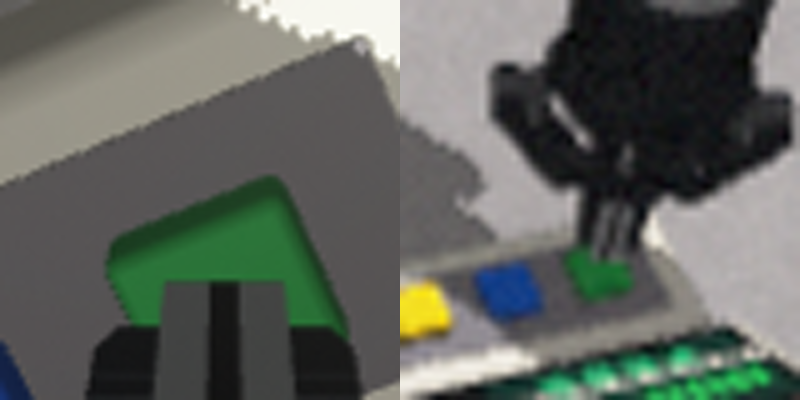

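The wrist half shows the fingertips at (225,282), over the green key and nearly touching it. The reported TCP seems to sit about 20 mm beyond the visible tips. I'll continue down by force.

Emit:
{"api": "move_arm", "payload": {"travel": [[0,0,-0.002],[0,0,0]], "dr": [[0,0,0],[0,0,0]], "grip": [0,0]}}

```text
clock: 4.1
tool_pos: [0.4659, 0.304, 0.0369]
ee_rot: [-0.0, 0.17, 0.985, -0.0]
ft_force: [-0.0, -0.3, 0.5]
grip_width: 0.0001
grip_force: 0.0
```

Emit:
{"api": "move_arm", "payload": {"travel": [[0,0,-0.002],[0,0,0]], "dr": [[0,0,0],[0,0,0]], "grip": [0,0]}}

```text
clock: 4.3
tool_pos: [0.4658, 0.304, 0.0349]
ee_rot: [-0.0, 0.17, 0.985, -0.0]
ft_force: [0.2, -0.8, -0.3]
grip_width: 0.0001
grip_force: 0.0
```

Emit:
{"api": "move_arm", "payload": {"travel": [[0,0,-0.001],[0,0,0]], "dr": [[0,0,0],[0,0,0]], "grip": [0,0]}}

```text
clock: 4.5
tool_pos: [0.4659, 0.304, 0.034]
ee_rot: [-0.0, 0.17, 0.985, -0.0]
ft_force: [0.5, 0.0, -0.2]
grip_width: -0.0004
grip_force: 0.0
```

Emit:
{"api": "move_arm", "payload": {"travel": [[0,0,-0.002],[0,0,0]], "dr": [[0,0,0],[0,0,0]], "grip": [0,0]}}

```text
clock: 4.7
tool_pos: [0.4659, 0.304, 0.0319]
ee_rot: [-0.0, 0.17, 0.985, -0.0]
ft_force: [-1.1, -0.7, 0.2]
grip_width: -0.0
grip_force: 0.0
```

Emit:
{"api": "move_arm", "payload": {"travel": [[0,0,-0.002],[0,0,0]], "dr": [[0,0,0],[0,0,0]], "grip": [0,0]}}

```text
clock: 4.9
tool_pos: [0.4658, 0.304, 0.0299]
ee_rot: [-0.0, 0.17, 0.985, -0.0]
ft_force: [0.5, -0.2, -0.2]
grip_width: 0.0
grip_force: 0.0
```

Emit:
{"api": "move_arm", "payload": {"travel": [[0,0,-0.001],[0,0,0]], "dr": [[0,0,0],[0,0,0]], "grip": [0,0]}}

```text
clock: 5.1
tool_pos: [0.4659, 0.3041, 0.029]
ee_rot: [-0.0, 0.17, 0.985, -0.0]
ft_force: [0.2, 0.4, -0.9]
grip_width: 0.0001
grip_force: 0.0
```

```bash
python3 -c "
from h import *
c=cap('scene','s4'); w=cap('wrist','w4')
for n in ['s2','s3','s4']:
    f=load(n)['frame']; print(n); 
    for r in range(156,170): print(r,' '.join('%3d,%3d,%3d'%tuple(f[r,k]) for k in range(395,408)))
for n in ['w2','w3','w4']:
    d=load(n); f=d['frame'].astype(int); m=(f[...,1]>f[...,2]+30)&(f[...,1]>f[...,0]+20); m[245:]=0
    ys,xs=np.nonzero(m); print(n,xs.min(),xs.max(),ys.min(),xs[ys.argmin()],ys.max(),m.sum(), atz(d,xs[ys.argmin()],ys.min(),.057))
    # bright top face
    m2=m&(f[...,1]>f[...,1][m].mean()); ys,xs=np.nonzero(m2); print(xs.min(),xs.max(),ys.min(),xs[ys.argmin()],f[...,1][m].mean())
"
```

```text
s2
156 169,169,171 167,168,173 172,173,179  86, 83, 88  31, 27, 30  46, 42, 42  82, 82, 84  56, 53, 53  71, 69, 71  84, 84, 84  33, 31, 31  43, 41, 40 165,163,170
157 155,155,160 156,157,160 157,160,164  86, 87, 89  32, 31, 28  61, 60, 62  83, 83, 82  46, 43, 42  73, 74, 75  67, 68, 65  34, 30, 34 108,113,115 167,168,173
158 129,135,137 129,134,137 123,129,133 100,106,108  75, 76, 77  76, 74, 74  81, 79, 81  45, 44, 44  87, 84, 86  65, 64, 65  73, 75, 77 181,194,198 180,187,193
159 128,137,142 122,130,133 119,126,130 118,126,127 108,111,113  82, 83, 82  67, 68, 65  59, 60, 60  85, 83, 83  81, 80, 82 123,128,133 217,226,230 210,222,225
160 115,121,125  94,100, 98  95,102, 98  84, 96, 83  72, 89, 67  58, 82, 52  45, 72, 36  76, 81, 75  87, 83, 86  81, 80, 80 115,122,125 194,206,213 201,214,219
161  73, 76, 71  57, 82, 50  61, 96, 48  55,100, 38  51,110, 30  51,108, 34  49,105, 30  67, 84, 57  81, 80, 81  84, 79, 83  96, 96,101 126,132,136 129,138,142
162  53, 72, 49  50, 96, 30  52,108, 33  47,104, 30  48,105, 25  48,105, 22  49,106, 31  60, 98, 49  71, 78, 70  83, 80, 80  80, 76, 78 1
[... 5217 characters left out ...]
 81, 59  70, 77, 64  71, 77, 69  78, 75, 78  80, 76, 80  85, 81, 83  84, 81, 82  78, 77, 81
168  82, 78, 80  83, 75, 80  72, 69, 72  69, 69, 69  78, 74, 79  78, 75, 79  84, 81, 85  82, 79, 83  84, 80, 84  81, 77, 79  83, 82, 84  90, 89, 91  92, 91, 94
169  81, 79, 81  77, 76, 76  82, 79, 81  84, 81, 82  85, 82, 84  79, 79, 79  88, 89, 90  86, 86, 89  92, 94, 96  98,100,101 103,107,110 112,116,120 116,120,125
w2 289 334 209 318 244 930 [0.45167681 0.31385162 0.057     ]
291 332 214 318 103.24301075268818
w3 291 337 216 323 244 715 [0.45139319 0.31445074 0.057     ]
293 335 222 321 98.87132867132867
w4 290 335 222 323 244 498 [0.45119248 0.31435132 0.057     ]
290 333 227 322 89.90160642570281
```

The fingertips in the scene image are at row 164, at the key centre, and the key has not moved yet. The wrist view puts the key corner consistently at z=0.057. Contact should come soon.

Emit:
{"api": "move_arm", "payload": {"travel": [[0,0,-0.002],[0,0,0]], "dr": [[0,0,0],[0,0,0]], "grip": [0,0]}}

```text
clock: 5.4
tool_pos: [0.4662, 0.3042, 0.0271]
ee_rot: [0.0, 0.17, 0.985, 0.0]
ft_force: [-0.7, -0.2, 1.7]
grip_width: 0.0003
grip_force: 0.8
```

Emit:
{"api": "move_arm", "payload": {"travel": [[0,0,-0.002],[0,0,0]], "dr": [[0,0,0],[0,0,0]], "grip": [0,0]}}

```text
clock: 5.6
tool_pos: [0.4662, 0.3042, 0.0251]
ee_rot: [0.0, 0.17, 0.985, 0.0]
ft_force: [1.3, -0.5, 3.3]
grip_width: -0.0001
grip_force: 1.3
```

Emit:
{"api": "move_arm", "payload": {"travel": [[0,0,-0.002],[0,0,0]], "dr": [[0,0,0],[0,0,0]], "grip": [0,0]}}

```text
clock: 5.8
tool_pos: [0.4662, 0.3042, 0.0231]
ee_rot: [0.0, 0.17, 0.985, 0.0]
ft_force: [-0.8, 0.0, 4.2]
grip_width: 0.0001
grip_force: 1.9
```

Emit:
{"api": "move_arm", "payload": {"travel": [[0,0,-0.001],[0,0,-0.001],[0,0,0]], "dr": [[0,0,0],[0,0,0],[0,0,0]], "grip": [0,0,0]}}

```text
clock: 6.1
tool_pos: [0.4662, 0.3042, 0.0223]
ee_rot: [0.0, 0.17, 0.985, 0.0]
ft_force: [-2.1, -0.4, 13.5]
grip_width: 0.0
grip_force: 6.4
```

Green is fully down: 13.5 N at its hard stop. Tool z reads about 0.0295 lower than the true tip height. I'll release it and move to blue.

Emit:
{"api": "move_arm", "payload": {"travel": [[0,0,0.015],[0,0,0],[0.003,-0.042,0],[0,0,0],[0,0,-0.007],[0,0,-0.003],[0,0,-0.003],[0,0,0]], "dr": [[0,0,0],[0,0,0],[0,0,0],[0,0,0],[0,0,0],[0,0,0],[0,0,0],[0,0,0]], "grip": [0,0,0,0,0,0,0,0]}}

```text
clock: 6.9
tool_pos: [0.4687, 0.2623, 0.0227]
ee_rot: [-0.0, 0.17, 0.986, -0.0]
ft_force: [0.5, -2.2, 4.5]
grip_width: -0.0001
grip_force: 2.1
```

```bash
python3 -c "
from h import *
print(bot.grip_depth,[a for a in dir(bot) if a[0]!='_'])
w=cap('wrist','w5'); c=cap('scene','s5')
cv2.imwrite('pics/v5.png',np.hstack([cv2.resize(w['frame'][180:260,250:350],(500,400),interpolation=cv2.INTER_CUBIC),cv2.resize(c['frame'][140:180,370:400],(300,400),interpolation=cv2.INTER_CUBIC)]))
"
```

```text
0.0187 ['MotionError', 'grip_depth', 'job_done']
```

View pics/v5.png

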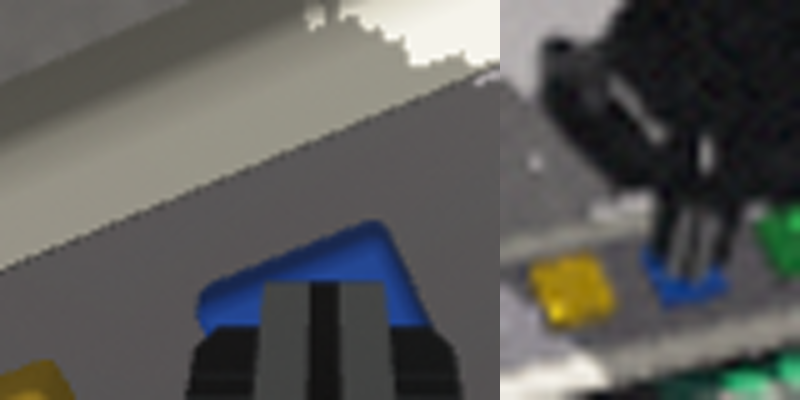

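The fingers are centred on the blue key at wrist crop (325,283), and green is free again. I'll press the last millimetre.

Emit:
{"api": "move_arm", "payload": {"travel": [[0,0,-0.001],[0,0,-0.001],[0,0,0]], "dr": [[0,0,0],[0,0,0],[0,0,0]], "grip": [0,0,0]}}

```text
clock: 7.3
tool_pos: [0.4688, 0.2623, 0.0222]
ee_rot: [-0.0, 0.17, 0.985, 0.0]
ft_force: [-2.3, -2.7, 14.0]
grip_width: -0.0002
grip_force: 7.1
```

Emit:
{"api": "move_arm", "payload": {"travel": [[0,0,0.015],[0,0,0],[0.003,-0.042,0],[0,0,0],[0,0,-0.007],[0,0,-0.003],[0,0,-0.003],[0,0,0]], "dr": [[0,0,0],[0,0,0],[0,0,0],[0,0,0],[0,0,0],[0,0,0],[0,0,0],[0,0,0]], "grip": [0,0,0,0,0,0,0,0]}}

```text
clock: 8.1
tool_pos: [0.4719, 0.2207, 0.0227]
ee_rot: [-0.0, 0.17, 0.986, -0.0]
ft_force: [0.0, -1.4, 3.9]
grip_width: -0.0002
grip_force: 2.1
```

Emit:
{"api": "move_arm", "payload": {"travel": [[0,0,-0.001],[0,0,-0.001],[0,0,0]], "dr": [[0,0,0],[0,0,0],[0,0,0]], "grip": [0,0,0]}}

```text
clock: 8.4
tool_pos: [0.4719, 0.2207, 0.0222]
ee_rot: [-0.0, 0.17, 0.985, 0.0]
ft_force: [-2.7, -1.7, 14.8]
grip_width: -0.0003
grip_force: 7.5
```

All three keys are done in order. Now I'll rise and cross to the gauge with the gripper open.

Emit:
{"api": "move_arm", "payload": {"travel": [[0,0,0.04],[0,0,0.05],[0,0,0.05],[0,0,0.05],[0,0,0.05],[0.0043,-0.035,0],[0.0043,-0.035,0],[0.0043,-0.035,0]], "dr": [[0,0,0],[0,0,0],[0,0,0],[0,0,0],[0,0,0],[0,0,0],[0,0,0],[0,0,0]], "grip": [0,0,0,0,0.085,0.085,0.085,0.085]}}

```text
clock: 9.2
tool_pos: [0.485, 0.1154, 0.2615]
ee_rot: [0.001, 0.169, 0.986, 0.001]
ft_force: [0.7, -0.5, 0.3]
grip_width: 0.0584
grip_force: 0.0
```

Emit:
{"api": "move_arm", "payload": {"travel": [[0.0043,-0.035,0],[0.0043,-0.035,0],[0.0043,-0.035,0],[0.0043,-0.035,0],[0.0043,-0.035,0],[0.0043,-0.035,0],[0.0043,-0.035,0],[0.0043,-0.035,0]], "dr": [[0,0,0],[0,0,0],[0,0,0],[0,0,0],[0,0,0],[0,0,0],[0,0,0],[0,0,0]], "grip": [0.085,0.085,0.085,0.085,0.085,0.085,0.085,0.085]}}

```text
clock: 10.0
tool_pos: [0.5197, -0.1651, 0.2606]
ee_rot: [-0.0, 0.169, 0.986, 0.0]
ft_force: [-0.2, 0.4, 0.5]
grip_width: 0.0852
grip_force: 0.0
```

Emit:
{"api": "move_arm", "payload": {"travel": [[0.0043,-0.035,0],[0.0043,-0.035,0],[0.0043,-0.035,0],[0,0,0],[0,0,0]], "dr": [[0,0,0],[0,0,0],[0,0,0],[0,0,0],[0,0,0]], "grip": [0.085,0.085,0.085,0.085,0.085]}}

```text
clock: 10.5
tool_pos: [0.5323, -0.2697, 0.2604]
ee_rot: [-0.0, 0.17, 0.985, 0.0]
ft_force: [-0.0, 0.3, 0.9]
grip_width: 0.0848
grip_force: 0.0
```

```bash
python3 -c "
from h import *
s=status.read_state(); print(s['clock'],s['tool_pos'],s['ee_rot'],s['ft_force'],s['grip_width'])
w=cap('wrist','w6'); c=cap('scene','s6')
p=[.532,-.269]
print('wrist: cap,ring',proj(w,p+[.228]),proj(w,p+[.14]),proj(w,s['tool_pos']));print('scene',proj(c,p+[.228]))
cv2.imwrite('pics/v6.png',np.hstack([cv2.resize(w['frame'],(480,300)),cv2.resize(c['frame'][90:210,170:290],(300,300),interpolation=cv2.INTER_CUBIC)]))
"
```

```text
10.5 [ 0.53231466 -0.26971779  0.26037967] [-3.96200934e-04  1.70401555e-01  9.85374579e-01  3.02004805e-04] [-0.0398567   0.32173135  0.88054463] 0.08484662771923487
wrist: cap,ring (np.float64(315.1575649945998), np.float64(211.90298600351133)) (np.float64(314.87894243252737), np.float64(183.06108097255805)) (np.float64(314.4751751791822), np.float64(229.69350681929058))
scene (np.float64(224.21184890870026), np.float64(173.62470222974358))
```

View pics/v6.png

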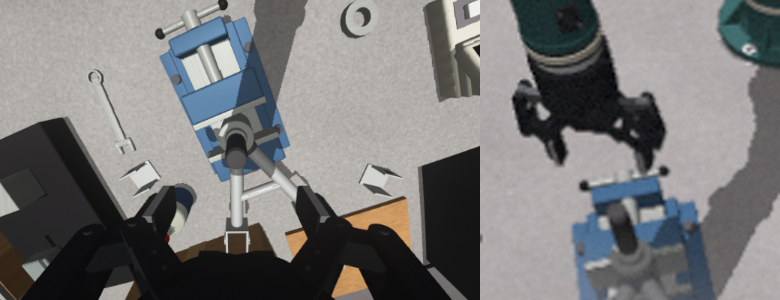

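The wrist view shows the cap at about (315,208), full scale, against a prediction of (315,212). The gauge lies centred between the open fingers, so I'll descend.

Emit:
{"api": "move_arm", "payload": {"travel": [[0,0,-0.03],[0,0,-0.03],[0,0,-0.025],[0,0,-0.013],[0,0,0]], "dr": [[0,0,0],[0,0,0],[0,0,0],[0,0,0],[0,0,0]], "grip": [0.085,0.085,0.085,0.085,0.085]}}

```text
clock: 11.1
tool_pos: [0.5313, -0.2677, 0.1614]
ee_rot: [-0.002, 0.169, 0.986, 0.001]
ft_force: [-0.7, -0.2, 0.4]
grip_width: 0.0848
grip_force: 0.0
```

Emit:
{"api": "move_arm", "payload": {"travel": [[0,0,-0.002],[0,0,-0.002],[0,0,-0.001],[0,0,0]], "dr": [[0,0,0],[0,0,0],[0,0,0],[0,0,0]], "grip": [0.085,0.085,0.085,0.085]}}

```text
clock: 11.5
tool_pos: [0.5326, -0.2702, 0.1588]
ee_rot: [0.001, 0.17, 0.985, -0.0]
ft_force: [0.2, -0.4, 0.3]
grip_width: 0.0846
grip_force: 0.0
```

Emit:
{"api": "move_arm", "payload": {"travel": [[0,0,-0.001],[0,0,-0.001],[0,0,-0.001],[0,0,0]], "dr": [[0,0,0],[0,0,0],[0,0,0],[0,0,0]], "grip": [0.085,0.085,0.085,0.085]}}

```text
clock: 11.9
tool_pos: [0.5321, -0.2699, 0.1549]
ee_rot: [-0.0, 0.17, 0.985, 0.0]
ft_force: [0.2, 0.3, 0.4]
grip_width: 0.085
grip_force: 0.0
```

Emit:
{"api": "move_arm", "payload": {"travel": [[0,0,-0.001],[0,0,-0.001],[0,0,-0.001],[0,0,0]], "dr": [[0,0,0],[0,0,0],[0,0,0],[0,0,0]], "grip": [0.085,0.085,0.085,0.085]}}

```text
clock: 12.3
tool_pos: [0.5321, -0.2699, 0.1519]
ee_rot: [-0.0, 0.17, 0.985, 0.0]
ft_force: [-0.0, 0.2, -0.8]
grip_width: 0.0852
grip_force: 0.0
```

Emit:
{"api": "move_arm", "payload": {"travel": [[0,0,-0.001],[0,0,-0.002],[0,0,-0.002],[0,0,0]], "dr": [[0,0,0],[0,0,0],[0,0,0],[0,0,0]], "grip": [0.085,0.085,0.085,0.085]}}

```text
clock: 12.7
tool_pos: [0.5319, -0.2698, 0.1467]
ee_rot: [-0.0, 0.17, 0.985, 0.0]
ft_force: [0.1, -0.0, -0.2]
grip_width: 0.0853
grip_force: 0.0
```

```bash
python3 -c "
from h import *
s=status.read_state(); print(s['clock'],s['tool_pos'],s['ft_force'])
w=cap('wrist','w7'); c=cap('scene','s7')
p=[.532,-.269]
print('wrist: cap,handle top, ring',proj(w,p+[.228]),proj(w,p+[.216]),proj(w,p+[.14]));print('scene',proj(c,p+[.228]),proj(c,p+[.186]))
cv2.imwrite('pics/v7.png',np.hstack([cv2.resize(w['frame'][140:300,210:420],(480,366),interpolation=cv2.INTER_CUBIC),cv2.resize(c['frame'][130:210,190:260],(320,366),interpolation=cv2.INTER_CUBIC)]))
"
```

```text
12.7 [ 0.53193316 -0.26979724  0.14670148] [ 0.05826813 -0.04983497 -0.16888422]
wrist: cap,handle top, ring (np.float64(316.503756679952), np.float64(313.4596490774169)) (np.float64(316.3005976553409), np.float64(294.5384306801921)) (np.float64(315.5548536206362), np.float64(225.39966433935277))
scene (np.float64(224.21184890870026), np.float64(173.62470222974358)) (np.float64(227.07572632490343), np.float64(182.56207834269503))
```

View pics/v7.png

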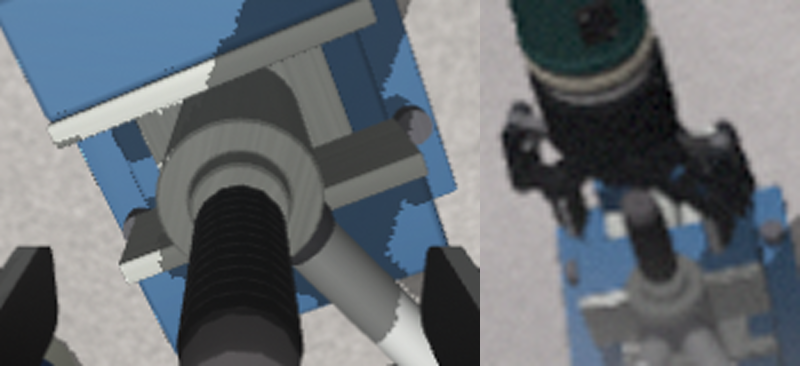

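The final picture shows the handle at column 240, centred between the fingertips at 52 and 425. I'll go 5 mm lower and close gently.

Emit:
{"api": "move_arm", "payload": {"travel": [[0,0,-0.002],[0,0,-0.003],[0,0,0],[0,0,0],[0,0,0],[0,0,0],[0,0,0],[0,0,0]], "dr": [[0,0,0],[0,0,0],[0,0,0],[0,0,0],[0,0,0],[0,0,0],[0,0,0],[0,0,0]], "grip": [0.085,0.085,0.06,0.045,0.035,0.03,0.026,0.02], "grip_force": 20}}

```text
clock: 13.6
tool_pos: [0.5323, -0.2699, 0.1423]
ee_rot: [0.0, 0.17, 0.985, 0.0]
ft_force: [0.1, -0.2, 1.0]
grip_width: 0.0243
grip_force: 19.9
```

Emit:
{"api": "move_arm", "payload": {"travel": [[0,0,0],[0,0,0],[0,0,0],[0,0,0]], "dr": [[0,0,0],[0,0,0],[0,0,0],[0,0,0]], "grip": [0.01,0.01,0.01,0.01]}}

```text
clock: 14.0
tool_pos: [0.5323, -0.2699, 0.1423]
ee_rot: [0.0, 0.17, 0.985, 0.0]
ft_force: [-0.8, -0.5, 1.8]
grip_width: 0.0246
grip_force: 19.9
```

```bash
python3 -c "
from h import *
s=status.read_state(); print({k:np.round(s[k],4) for k in ['clock','tool_pos','ee_rot','ft_force','moment','grip_width','grip_force']})
"
```

```text
{'clock': np.float64(14.0), 'tool_pos': array([ 0.5323, -0.2699,  0.1423]), 'ee_rot': array([1.000e-04, 1.700e-01, 9.854e-01, 0.000e+00]), 'ft_force': array([-0.7811, -0.506 ,  1.79  ]), 'moment': array([ 0.1483,  0.0895, -0.0726]), 'grip_width': np.float64(0.0246), 'grip_force': np.float64(19.9393)}
```

A 24.5 mm grip on the handle with almost no side load. I'll firm up the grip and start lifting slowly.

Emit:
{"api": "move_arm", "payload": {"travel": [[0,0,0],[0,0,0],[0,0,0.001],[0,0,0.001],[0,0,0.001],[0,0,0.001],[0,0,0.001],[0,0,0]], "dr": [[0,0,0],[0,0,0],[0,0,0],[0,0,0],[0,0,0],[0,0,0],[0,0,0],[0,0,0]], "grip": [0.01,0.01,0.01,0.01,0.01,0.01,0.01,0.01], "grip_force": 50}}

```text
clock: 14.8
tool_pos: [0.5318, -0.2698, 0.147]
ee_rot: [-0.0, 0.17, 0.985, 0.0]
ft_force: [0.3, -0.5, -4.8]
grip_width: 0.0237
grip_force: 49.2
```

Emit:
{"api": "move_arm", "payload": {"travel": [[0,0,0.001],[0,0,0.002],[0,0,0.002],[0,0,0.002],[0,0,0.002],[0,0,0.001],[0,0,0],[0,0,0]], "dr": [[0,0,0],[0,0,0],[0,0,0],[0,0,0],[0,0,0],[0,0,0],[0,0,0],[0,0,0]], "grip": [0.01,0.01,0.01,0.01,0.01,0.01,0.01,0.01]}}

```text
clock: 15.6
tool_pos: [0.5322, -0.2699, 0.1571]
ee_rot: [-0.0, 0.17, 0.985, 0.0]
ft_force: [0.4, -0.3, -4.2]
grip_width: 0.024
grip_force: 49.2
```

```bash
python3 -c "
from h import *
s=status.read_state(); print({k:np.round(s[k],4) for k in ['clock','tool_pos','ee_rot','ft_force','moment','grip_width','grip_force']})
"
```

```text
{'clock': np.float64(15.6), 'tool_pos': array([ 0.5322, -0.2699,  0.1571]), 'ee_rot': array([-0.    ,  0.1701,  0.9854,  0.    ]), 'ft_force': array([ 0.4044, -0.2774, -4.2035]), 'moment': array([ 0.0136, -0.0082, -0.0345]), 'grip_width': np.float64(0.024), 'grip_force': np.float64(49.2009)}
```

The force shows just the gauge's weight, with no jamming. I'll lift the remaining 15 mm.

Emit:
{"api": "move_arm", "payload": {"travel": [[0,0,0.001],[0,0,0.002],[0,0,0.003],[0,0,0.003],[0,0,0.003],[0,0,0.002],[0,0,0.001],[0,0,0]], "dr": [[0,0,0],[0,0,0],[0,0,0],[0,0,0],[0,0,0],[0,0,0],[0,0,0],[0,0,0]], "grip": [0.01,0.01,0.01,0.01,0.01,0.01,0.01,0.01]}}

```text
clock: 16.4
tool_pos: [0.5323, -0.27, 0.1723]
ee_rot: [0.0, 0.17, 0.985, -0.0]
ft_force: [0.4, 0.2, -4.4]
grip_width: 0.0241
grip_force: 49.2
```

```bash
python3 -c "
from h import *
s=status.read_state(); print({k:np.round(s[k],4) for k in ['clock','tool_pos','ee_rot','ft_force','moment','grip_width','grip_force']})
w=cap('wrist','w8'); c=cap('scene','s8')
p=[.532,-.269]
for n,d in (('w',w),('s',c)):
    f=d['frame'].astype(int); hsv=cv2.cvtColor(d['frame'],cv2.COLOR_BGR2HSV)
    u,v=map(int,proj(d,p+[.14])); r=40 if n=='w' else 14
    m=cv2.inRange(hsv,(20,110,50),(36,255,255))[v-r:v+r,u-r:u+r]; ys,xs=np.nonzero(m)
    print(n,(u,v),len(xs), (xs.min()+u-r,xs.max()+u-r,ys.min()+v-r,ys.max()+v-r) if len(xs) else '')
    for z in (.1385,.14,.1415): print(z,proj(d,[.532-.0150,-.269,z]),proj(d,[.532+.015,-.269,z]))
"
```

```text
{'clock': np.float64(16.4), 'tool_pos': array([ 0.5323, -0.27  ,  0.1723]), 'ee_rot': array([ 2.000e-04,  1.700e-01,  9.854e-01, -0.000e+00]), 'ft_force': array([ 0.3879,  0.2197, -4.3594]), 'moment': array([ 0.001 , -0.0073,  0.0081]), 'grip_width': np.float64(0.0241), 'grip_force': np.float64(49.2012)}
w (315, 211) 48 (np.int64(296), np.int64(333), np.int64(195), np.int64(209))
0.1385 (np.float64(308.99895927350536), np.float64(193.96591634028135)) (np.float64(321.72643082763784), np.float64(227.55976758541914))
0.14 (np.float64(308.9637404256963), np.float64(194.54260793345554)) (np.float64(321.77374393085887), np.float64(228.32786965968035))
0.1415 (np.float64(308.92805202998244), np.float64(195.12702264321834)) (np.float64(321.82165811089766), np.float64(229.10579145302327))
s (230, 191) 0 
0.1385 (np.float64(229.73061865945482), np.float64(188.09042258376587)) (np.float64(230.50147850324376), np.float64(196.02565868405065))
0.14 (np.float64(229.63807643592065), np.float64(187.79908218089975)) (np.float64(230.408346328946), np.float64(195.73863826591503))
0.1415 (np.float64(229.54534193511907), np.float64(187.50712590249282)) (np.float64(230.3150175017987), np.float64(195.4510015447045))
```

The yellow ring now shows as a thin arc, rows 195–209 in the wrist view, right where the bore mouth projects. The measured lift is 30.0 mm. I'll let it settle and hand in.

Emit:
{"api": "move_arm", "payload": {"travel": [[0,0,0],[0,0,0],[0,0,0],[0,0,0]], "dr": [[0,0,0],[0,0,0],[0,0,0],[0,0,0]], "grip": [0.01,0.01,0.01,0.01]}}

```text
clock: 16.9
tool_pos: [0.5322, -0.2699, 0.172]
ee_rot: [-0.0, 0.17, 0.985, -0.0]
ft_force: [0.5, 0.1, -4.8]
grip_width: 0.0241
grip_force: 49.2
```

```bash
python3 -c "
from h import *
s=status.read_state(); print(s['clock'],s['tool_pos'],s['ft_force'],np.abs(s['joint_vel']).max())
if abs(s['tool_pos'][2]-.1723)<.001: print(bot.job_done())
"
```

```text
16.9 [ 0.53215599 -0.26991882  0.1720344 ] [ 0.49653504  0.13861815 -4.83512887] 0.0015538273877252933
the job is handed in; nothing more can be done
None
```

I pressed green, blue and yellow fully down in that order and left white alone, then drew the gauge about 30 mm straight up; it was upright and steady, plug still in the bore, with the yellow ring at the bore mouth when I handed in at 16.9 s (result not shown).

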